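# Turn the drained well plate over

### The job

The well plate was left wells-down to drain, sticking out over the lipless edge of the steel riser, and a bottle has toppled onto the riser beside it. First stand the bottle upright, cap up, in the middle of the black rubber mat; then turn the plate over so that it lies flat on the riser with its wells facing up, its long edge pushed home against the riser's lip. Leave the cup, the amber bottle and the dishes where they stand.

Things in the scene. Friction and masses are not known exactly. Their poses are not given: they have to be found in the camera images.
- riser: fixed riser of steel sheet, 190 x 190 mm, flat deck 50 mm above the bench. Origin on the bench under its middle; x points to the edge with the lip. Beneath the 6 mm deck it is open at both x ends (44 mm high, 180 mm wide between 5 mm side walls). The lip on the deck is 10 mm high, its inner face at x = +90 mm; the opposite edge, at x = -95 mm, has no lip
- plate: loose white plastic well plate, 85 mm (its x) by 128 mm (its y) by 16 mm thick, 110 g, with 12 round wells in one face and a plain base on the other. Origin in the middle of the well face; z points out through the base. It starts wells down on the deck (z up), a long side sticking out 24 to 36 mm beyond the deck's lipless edge; wells up means z straight down
- plate_wells (a point): middle of the plate's well face (same point as the plate's origin)
- bottle: loose square white plastic bottle with black screw cap, 160 g, 94 mm long: body 40 x 40 mm and 66 mm long, then neck and 26 mm cap. Starts lying on the deck between plate and lip. x points along it from foot to cap; origin halfway along its 94 mm length on the side wall that starts underneath, so its axis is at z = +20 mm
- bottle_foot (a point): middle of the bottle's foot, on its axis (47 mm towards -x from mid-length)
- mat: fixed black rubber mat, 110 x 110 mm and 4 mm thick, flat on the bench left or right of the riser; origin under its middle
- mat_top (a point): middle of the mat's upper face
- cup: orange plastic cup, 72 mm across and 95 mm high, with brushes and a rod standing in it up to 195 mm; bystander, on the side of the riser away from the mat. Origin in the middle of its underside, z up
- amber: round amber bottle, 54 mm across and 110 mm high, upright; bystander. Origin in the middle of its underside, z up
- dishes: stack of three round dishes, 90 mm across and 44 mm high; bystander. Origin in the middle of its underside, z up
Mind the look-alikes: they are no part of the job. Several things have the shape of the bottle; the one meant has the colours described above. Of the things that look like the mat, take the one that is farthest to the robot's right at the start.

How it is judged (in metres and radians):
On the way, in this order (a step that is already met when the one before it is completed fails the run):
1. the bottle stands upright, cap up, in the middle of the mat (foot within 32 mm of the mat's middle) (angle between bottle's own x axis and vertical below 0.08 rad and horizontal distance between bottle_foot and mat_top below 0.032 m and height (world z) of bottle_foot below 0.009 m), for 0.2 s.
2. the plate lies on the riser with its wells up (angle between plate's own z axis and vertical above 3.04 rad and z of plate_wells in the frame of riser above 0.06 m), for 0.2 s.
At the end, for the whole second after the job is handed in: Plate wells up within 0.1 rad, wholly on the deck, square to the riser within 0.08 rad, rear edge within 7 mm of the lip. Bottle upright within 0.08 rad, cap up, its foot on the mat within 32 mm of the middle. Both at rest (all of step 1 and all of step 2 and x of plate_wells in the frame of riser between 0.0405 and 0.056 m and y of plate_wells in the frame of riser between -0.031 and 0.031 m and z of plate_wells in the frame of riser below 0.07 m and angle between the x axis of plate and the x axis of riser, either way round below 0.08 rad and linear speed of each of plate, bottle below 0.02 m/s); the robot touches nothing.
It fails at once if the cup of brushes is moved more than 20 mm or tipped (distance of cup from where it was at the start of the episode above 0.02 m or angle between cup's own z axis and vertical above 0.25 rad).
It fails at once if the amber bottle is moved more than 20 mm or tipped (distance of amber from where it was at the start of the episode above 0.02 m or angle between amber's own z axis and vertical above 0.25 rad).
It fails at once if the stack of dishes is moved more than 20 mm or tipped (distance of dishes from where it was at the start of the episode above 0.02 m or angle between dishes's own z axis and vertical above 0.25 rad).
It also fails if it takes over 64 s, if anything falls off the work surface, if the arm or the gripper's body presses on something with over 40 N, if the wrist force passes 120 N, or if a joint passes its speed limit or range.

### The arm

A 6-joint arm with a two-finger parallel gripper is mounted at the origin on the work surface. World frame = base frame: x ahead of the robot, y to its left, z up, the work surface at z = 0. Lengths are in m, angles in degrees, forces in N, time in s.
With the tool pointing down it reaches from about 0.325 to 0.775 m from the base axis. Payload 5.5 kg.
Tool frame: the origin (TCP) lies at the centre of the arm's flange, where the gripper is bolted on; the fingertips stand 182 mm ahead of it and the grasp point (between the pads) lies 163 mm ahead of it; z points along the fingers, y is the line along which they close (so a half turn about z gives the same grasp; the last joint's range is limited). The gripper opens to 88 mm and grips with 3 to 60 N. Pads are 20 mm wide; open, the fingers measure 115 mm over their backs; the gripper's body (75 mm by 178 mm) begins 61 mm behind the grasp point.
Start: joints at [72.955, 5.22, 70.514, -0, 104.267, -3.249], TCP at [0.143, 0.583, 0.405] pointing down, gripper open.
Joint ranges: [-164.24, 164.24], [-49.07, 125.15], [9.68, 141.18], [-86.29, 266.29], [3.28, 154.24], [-151.56, 151.56]. Speed limits (degrees/s): [147.25, 147.25, 172.46, 180, 180, 180].

### API

Orientations are given as [roll, pitch, yaw] about the fixed x, y, z axes, in that order (R = Rz(yaw) Ry(pitch) Rx(roll)).
In Python, from station import r gives the robot as it stands. The module is installed in compiled form; this text tells all that it offers. Calls block until the motion is done:
- r.reach(position, orientation): joint-space move of the TCP to a pose.
- r.servo_line(position, rotation=None, speed=0.15): straight line of the TCP; rotation=None keeps the orientation; speed is the mean speed in m/s.
- r.move_joints(angles): joint-space move.
- r.let_go() and r.grab(squeeze=None): open the fingers fully, or close them until they stop; squeeze is the grip in N (None keeps the last).
- r.wait(seconds).
- r.inverse_kinematics(position, orientation): joint angles nearest the present ones, or None.
- r.sense(): the state.
- r.snapshot(name): name is "side" or "top"; returns a dict with "frame" (384x512x3 uint8, red, green, blue), "fx", "fy", "cx", "cy" (pixels), "dist_coeffs" ([k1, k2, p1, p2, k3] as OpenCV has them; the pictures are not rectified), "R" (3x3) and "t" (3): a world point X has camera coordinates R X + t. Camera axes: x right, y down, z forward; pixel columns grow to the right and rows downward; lengths in m; the calibration is good to about 2 mm. A picture is of the moment at which its call begins. There is no depth.
A pose or a line that the arm cannot do raises r.IKError and nothing moves.
- r.hand_in(): hands the job in; it is judged then, once.
The state is a dict: "clock": time; "joints": joint angles; "joint_vel": joint speeds; "joint_torque": joint torques, N m; "tcp_pos": TCP position; "orientation": TCP orientation; "contact_force": force on the tool from outside, world axes, zero at the start; "torque": the same for the moment, N m; "opening": finger opening in m; "gripper_force": force on a finger pad.
Only numpy, scipy, OpenCV 4.12 (cv2) and the standard library are available. Lean on these libraries where they do the work, as an engineer would, in place of code of your own. Each camera call takes 0.05 s, during which the arm holds its last target. There are 200 camera calls.

## Working session

There is one attempt and no reset: what is moved stays moved. The work goes in short steps, each a Python script; the robot and the scene stay as the last script left them, time stands still between calls to the robot, and variables do not carry over. Pictures are saved under pics/ and viewed, at most 10 in all, crops included, and the job is handed in when it is done.

```bash
mkdir -p pics; cat > h.py <<'E'
import numpy as np, cv2
from station import r
def snap(n,f=None):
    s=r.snapshot(n)
    if f: cv2.imwrite('pics/'+f,s['frame'][:,:,::-1])
    return s
def ray(s,p):
    K=np.array([[s['fx'],0,s['cx']],[0,s['fy'],s['cy']],[0,0,1]])
    u=cv2.undistortPoints(np.array([[p]],float),K,np.array(s['dist_coeffs'],float)).ravel()
    R=np.array(s['R']);d=R.T@np.array([u[0],u[1],1]);return -R.T@np.array(s['t']),d/np.linalg.norm(d)
def atz(s,p,z):
    o,d=ray(s,p);return o+d*(z-o[2])/d[2]
def tri(s1,p1,s2,p2):
    o,d=ray(s1,p1);q,e=ray(s2,p2)
    A=np.stack([d,-e],1);k=np.linalg.lstsq(A,q-o,rcond=None)[0]
    a=o+d*k[0];b=q+e*k[1];return (a+b)/2,np.linalg.norm(a-b)
def proj(s,X):
    K=np.array([[s['fx'],0,s['cx']],[0,s['fy'],s['cy']],[0,0,1]])
    return cv2.projectPoints(np.array(X,float).reshape(-1,1,3),cv2.Rodrigues(np.array(s['R']))[0],np.array(s['t'],float),K,np.array(s['dist_coeffs'],float))[0].reshape(-1,2)
E
python3 - <<'E'
from h import *
import pickle
a=snap('side');b=snap('top')
pickle.dump((a,b),open('s0.pkl','wb'))
for n,s in (('side',a),('top',b)):
    cv2.imwrite(f'pics/{n}0.png',cv2.resize(s['frame'][:,:,::-1],(800,600),interpolation=cv2.INTER_CUBIC))
    R=np.array(s['R']);print(n,-R.T@np.array(s['t']),R[2],s['fx'])
E
```

```text
side [ 0.45696252 -0.92275456  1.20960111] [ 0.07690319  0.68996135 -0.71974942] 417.03575732168616
top [0.46971741 0.16892874 1.49293147] [ 0.0593978  -0.00989203 -0.99818538] 432.71903415639014
```

View pics/side0.png

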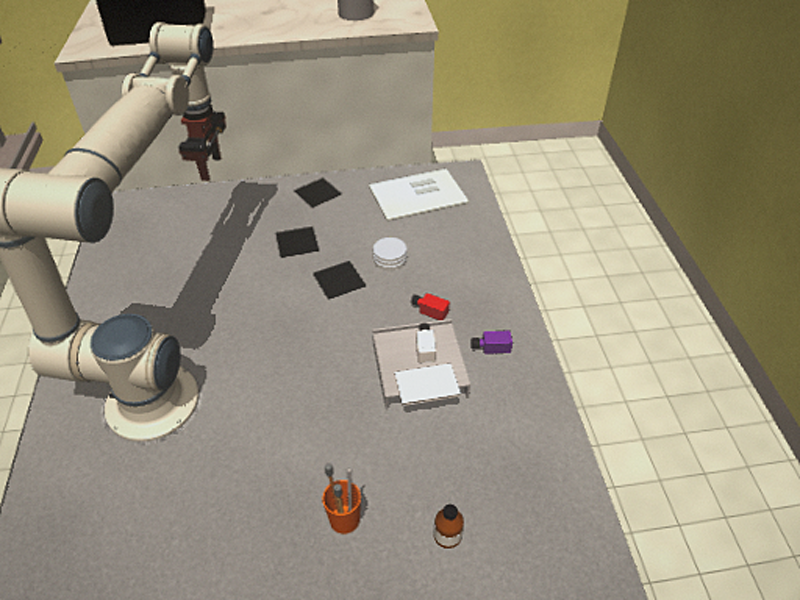

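View pics/top0.png

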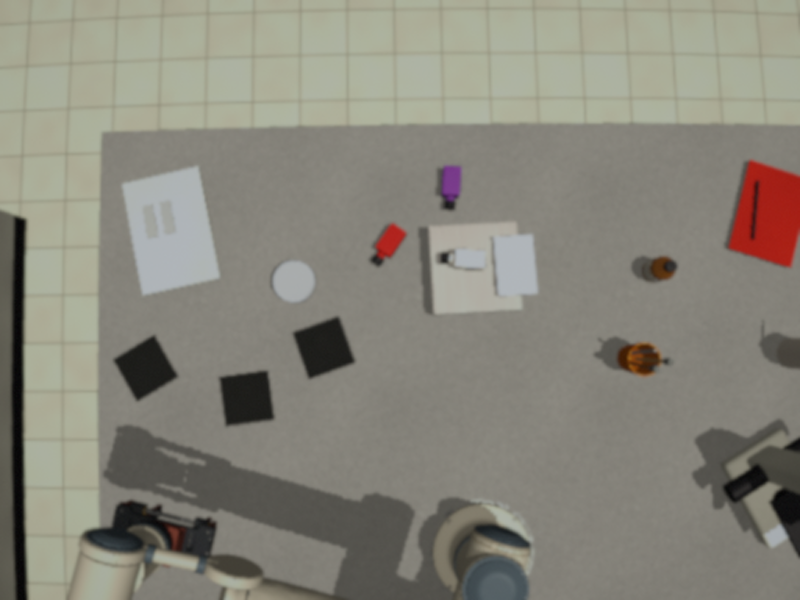

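Side and top views (800x600): the bottle-shaped things are white/black at top (465,259), red at (390,242) and purple at (451,187). The white one on the riser fits. The black mats are at top (146,368), (247,398) and (324,348). Robot's right is +column, so the mat is (324,348). The riser's lip is on its left, and the plate sticks out to the right. I'll confirm this in a crop.

```bash
python3 - <<'E'
from h import *
import pickle
a,b=pickle.load(open('s0.pkl','rb'))
# top crop native (180..356, 130..256) x4.5
c=b['frame'][134:250,180:350,::-1]; c=cv2.resize(c,None,fx=4.7,fy=4.7,interpolation=cv2.INTER_CUBIC)[:,:799]; cv2.imwrite('pics/topc.png',c)
c=a['frame'][155:265,190:330,::-1]; c=cv2.resize(c,None,fx=5.4,fy=5.4,interpolation=cv2.INTER_CUBIC); cv2.imwrite('pics/sidec.png',c);print(c.shape)
E
```

```text
(594, 756, 3)
```

View pics/topc.png

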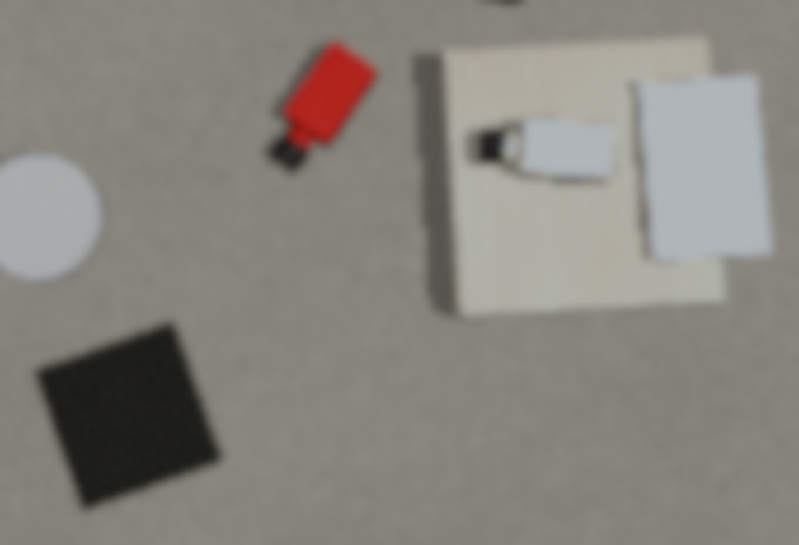

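View pics/sidec.png

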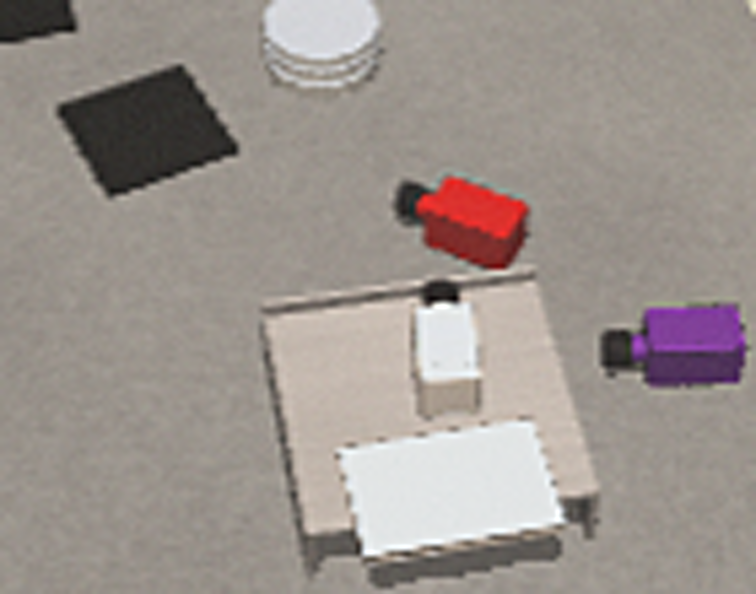

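The crops confirm it: white bottle with its cap toward the lip (top crop 470–614, 118–180), plate corners at (634,82)…(773,254), and rightmost mat at (37,371)…(221,459). Next I triangulate the corners.

```bash
python3 - <<'E'
from h import *
import pickle
a,b=pickle.load(open('s0.pkl','rb'))
T=lambda p:((p[0]+.5)/4.7-.5+180,(p[1]+.5)/4.7-.5+134)
S=lambda p:((p[0]+.5)/5.4-.5+190,(p[1]+.5)/5.4-.5+155)
np.set_printoptions(precision=4,suppress=True)
for n,pt,ps in (('plate',[(634,82),(757,74),(773,254),(650,260)],[(533,421),(563,524),(364,554),(340,449)]),
 ('deck',[(726,299),(709,37),(459,316),(443,47)],[(306,532),(597,494),(263,305),(533,270)]),
 ('bottle',[(523,118),(614,122),(612,180),(519,175)],[(473,303),(480,373),(418,380),(415,306)]),
 ('mat',[(37,371),(173,323),(221,459),(84,508)],[(182,65),(239,152),(111,196),(57,106)])):
    P=[]
    for p,q in zip(pt,ps):
        x,e=tri(b,T(p),a,S(q));P.append(x);print(n,x,round(e,4))
    print('mean',np.mean(P,0))
c,e=tri(b,T((489,146)),a,S((440,286)));print('cap',c,e)
print(r.sense()['clock'])
E
```

```text
plate [ 0.6855 -0.0294  0.0627] 0.0013
plate [ 0.6885 -0.1165  0.0681] 0.0001
plate [ 0.5615 -0.1237  0.0699] 0.0025
plate [ 0.5583 -0.0371  0.0649] 0.0011
mean [ 0.6234 -0.0767  0.0664]
deck [ 0.53   -0.092   0.0553] 0.0006
deck [ 0.7178 -0.0857  0.053 ] 0.0006
deck [0.5219 0.0983 0.0583] 0.0021
deck [0.7122 0.1058 0.0578] 0.0011
mean [0.6205 0.0066 0.0561]
bottle [0.658  0.0525 0.0906] 0.0029
bottle [ 0.6528 -0.0104  0.094 ] 0.001
bottle [ 0.6128 -0.0083  0.091 ] 0.0011
bottle [0.619  0.0561 0.0894] 0.0042
mean [0.6357 0.0225 0.0912]
mat [0.4881 0.4048 0.0073] 0.0005
mat [0.5227 0.3053 0.0029] 0.0027
mat [0.4228 0.2715 0.0029] 0.0028
mat [0.3877 0.3716 0.0068] 0.0004
mean [0.4553 0.3383 0.005 ]
cap [0.6397 0.0761 0.0842] 0.003097223380687576
0.1
```

```bash
cat >> h.py <<'E'
from scipy.spatial.transform import Rotation as Ro
np.set_printoptions(precision=3,suppress=True)
Z=np.array([0,0,1.])
def rpy(z,y):
    z=z/np.linalg.norm(z);y=y/np.linalg.norm(y);return Ro.from_matrix(np.stack([np.cross(y,z),y,z],1)).as_euler('xyz',degrees=True)
def tcp(G,z): return np.array(G)-0.163*z/np.linalg.norm(z)
def az(d): return np.array([np.cos(np.radians(d)),np.sin(np.radians(d)),0])
RC=np.array([0.6205,0.0066,0]);RX=az(92.1);RY=az(182.1)
def rw(x,y,z): return RC+RX*x+RY*y+Z*z
U=az(85.3);FOOT=np.array([0.6328,-0.0104,0]);MAT=np.array([0.4553,0.3383,0])
T=np.radians(30);c,s=np.cos(T),np.sin(T)
def bgrasp(sg=1):
    z=-s*U-c*Z; return FOOT+.036*U+.076*Z, z, sg*np.cross(U,Z)
def bplace(a,sg=1,h=0.0405):
    A=az(a); return MAT-.006*A+h*Z, c*A-s*Z, sg*np.cross(Z,-A)
def ppose(x,zz,sg=1,dy=0,t=30):
    t=np.radians(t);d=np.cos(t)*RX-np.sin(t)*Z;n=np.sin(t)*RX+np.cos(t)*Z
    return rw(x,dy,zz),d,sg*n
def pose(g): G,z,y=g; return tcp(G,z),rpy(z,y)
def ik(g): return r.inverse_kinematics(*pose(g))
E
python3 - <<'E'
from h import *
import pickle
a,b=pickle.load(open('s0.pkl','rb'))
q=lambda g:(lambda v:None if v is None else np.array(v))(ik(g))
for n,p in (('amber top',(662,268)),('dishes',(294,281)),('cup',(638,358)),('red',(390,242))):
    print(n,atz(b,(p[0]*.64,p[1]*.64),{'amber top':.11,'dishes':.044,'cup':.095,'red':.04}[n]))
for sg in (1,-1):
    print('bg',sg,q(bgrasp(sg)))
    for A in (0,30,60,90): print('bp',sg,A,q(bplace(A,sg)))
    for t in (30,40): print('pp',sg,t,q(ppose(-.101,.079,sg,0,t)),q(ppose(-.101,.25,sg,0,t)))
# wrist offset: rotate about point p = TCP - d*z, j1..3 constant
P0=np.array([.5,.2,.4]);
for d in (.06,.08,.1,.12,.14):
    J=[]
    for t in (0,20):
        z=np.array([np.sin(np.radians(t)),0,-np.cos(np.radians(t))]);J.append(np.array(r.inverse_kinematics(P0+d*z,rpy(z,np.array([0,1.,0]))))[:3])
    print(d,J[1]-J[0])
E
```

```text
amber top [ 0.606 -0.38   0.11 ]
dishes [0.597 0.396 0.044]
cup [ 0.419 -0.327  0.095]
red [0.679 0.188 0.04 ]
bg 1 [ 13.438  20.049  74.943 -28.468  94.571  18.245]
bp 1 0 None
bp 1 30 None
bp 1 60 [  9.344 -27.66  137.598  67.108  46.635   0.21 ]
bp 1 90 [  1.535  -1.342 116.363  62.887  76.556 -21.354]
pp 1 30 [ -33.559   35.323   67.346   49.614  112.514 -120.894] [ -33.559   28.291   58.973   55.96   121.881 -107.108]
pp 1 40 [ -31.426   30.107   69.441   42.209  108.097 -120.132] [ -31.426   24.706   58.825   47.216  119.527 -107.831]
bg -1 None
bp -1 0 [ 59.051 -15.606 128.964 -69.179  52.619   7.761]
bp -1 30 None
bp -1 60 None
bp -1 90 None
pp -1 30 [-33.559  35.323  67.346  49.614 112.514  59.106] [-33.559  28.291  58.973  55.96  121.881  72.892]
pp -1 40 [-31.426  30.107  69.441  42.209 108.097  59.868] [-31.426  24.706  58.825  47.216 119.527  72.169]
0.06 [ 1.305 -5.253  5.481]
0.08 [ 1.048 -4.258  4.478]
0.1 [ 0.798 -3.267  3.468]
0.12 [ 0.554 -2.283  2.449]
0.14 [ 0.316 -1.308  1.42 ]
```

```bash
python3 - <<'E'
from h import *
G,z,y=bgrasp()
r.let_go()
r.reach(*pose((G-.12*z,z,y)))
p,o=pose((G,z,y))
r.servo_line(p,speed=.12)
st=r.sense();print(st['tcp_pos'],st['contact_force'],st['clock'])
r.grab(20)
st=r.sense();print(st['opening'],st['gripper_force'],st['contact_force'])
r.servo_line(np.array(p)+[0,0,.17],speed=.15)
G2,z2,y2=bplace(90)
r.reach(*pose((G2+.1*Z,z2,y2)))
st=r.sense();print(st['opening'],st['gripper_force'],st['clock'],st['contact_force'])
import pickle
a=snap('side');b=snap('top');pickle.dump((a,b),open('s1.pkl','wb'))
f=cv2.resize(a['frame'][90:240,150:350,::-1],None,fx=4,fy=4,interpolation=cv2.INTER_CUBIC)
cv2.imwrite('pics/held.png',f)
E
```

```text
[0.643 0.107 0.218] [ 0.382 -0.44   0.334] 3.975
0.04009968741192937 19.99518781900406 [ 0.351 -0.377  0.701]
0.039747015102229964 19.99539077281952 7.475 [ 0.282  0.813 -1.794]
```

View pics/held.png

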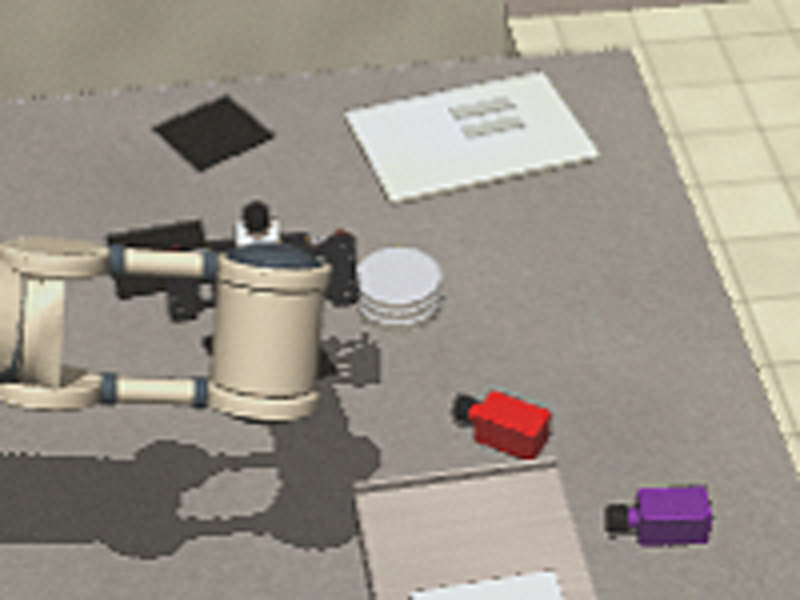

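The bottle is held upright with its cap up at about (257,215) in the crop. Lowering with a force check.

```bash
python3 - <<'E'
from h import *
f0=np.array(r.sense()['contact_force'])
h=.046
while h>.034:
    p,o=pose(bplace(90,h=h)); r.servo_line(p,speed=.1 if h==.046 else .02)
    f=np.array(r.sense()['contact_force'])-f0
    if f[2]>3: break
    h-=.001
print(h,f)
r.let_go()
G,z,y=bplace(90,h=h)
r.servo_line(tcp(G-.09*z,z),speed=.12)
r.servo_line(tcp(G-.09*z,z)+.15*Z,speed=.2)
g=ppose(-.097-.819*.09,.0775+.574*.09,-1,0,35)
P,O=pose(g)
r.reach(P+[0,0,.2],O)
import pickle
a=snap('side');b=snap('top');pickle.dump((a,b),open('s2.pkl','wb'))
A=cv2.resize(a['frame'][130:280,180:330,::-1],None,fx=4,fy=4,interpolation=cv2.INTER_CUBIC)[:,:400]
cv2.imwrite('pics/stand.png',np.vstack([cv2.resize(a['frame'][145:295,180:330,::-1],None,fx=2.6,fy=2.6)[:300],]) if 0 else cv2.resize(a['frame'][120:270,160:360,::-1],None,fx=4,fy=4,interpolation=cv2.INTER_CUBIC))
st=r.sense();print(st['clock'],st['joints'],[ik(ppose(-.097,.0775,-1,0,35))])
E
```

```text
0.039999999999999994 [-2.587 -0.886  7.151]
14.6333 [-36.757  33.39   41.632  56.542 130.185  79.663] [array([-32.313,  32.464,  68.851,  45.971, 109.963,  59.391])]
```

View pics/stand.png

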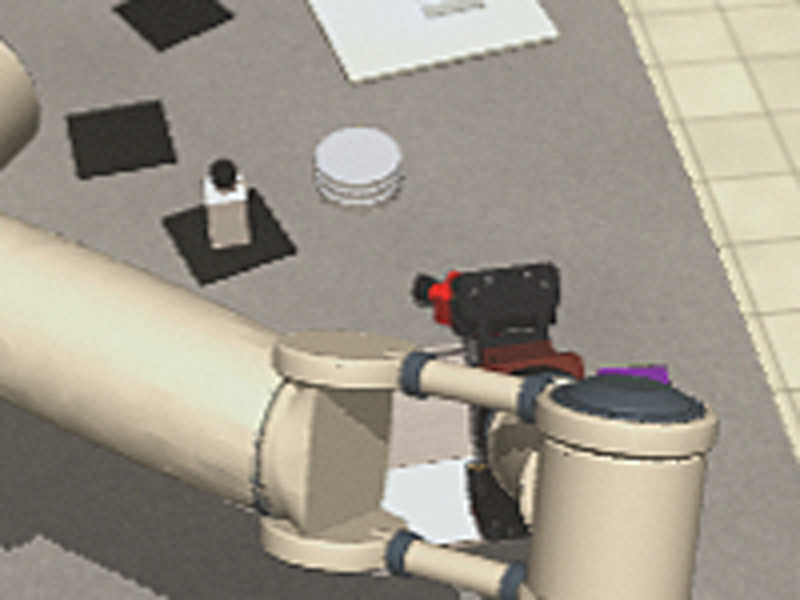

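The bottle stands at the middle of the mat (foot at about (230,237) in the crop). Now the pinch on the plate's overhanging edge, with the tool tilted 38° so the wrist stays high over the amber bottle and cup.

```bash
cat >> h.py <<'E'
TT=38.;_t=np.radians(TT)
def g0(x=-.096,cl=.0065):
    d=np.array([np.cos(_t),-np.sin(_t)]);n=np.array([np.sin(_t),np.cos(_t)]);q=.019*d-.044*n
    return x,.05-cl-q[1]-(x+q[0]+.126)*np.tan(_t)
def pp(x,z,sg=-1): return pose(ppose(x,z,sg,0,TT))
E
python3 - <<'E'
from h import *
x,z=g0();print(x,z)
dx,dz=np.cos(_t),np.sin(_t)
P,O=pp(x-.09*dx,z+.09*dz)
r.reach(P+[0,0,.1],O)
r.servo_line(P,speed=.15)
f0=np.array(r.sense()['contact_force'])
P,O=pp(x,z); r.servo_line(P,speed=.1)
st=r.sense();print(st['contact_force'],f0,st['joints'])
r.grab(6)
st=r.sense();print(st['opening'],np.array(st['contact_force'])-f0,st['clock'])
r.servo_line(P+[0,0,.03],speed=.06)
r.grab(40)
st=r.sense();print(st['opening'],st['gripper_force'],np.array(st['contact_force'])-f0,st['clock'])
import pickle
a=snap('side');b=snap('top');pickle.dump((a,b),open('s3.pkl','wb'))
A=a['frame'][180:300,200:330,::-1];B=b['frame'][120:240,250:380,::-1]
cv2.imwrite('pics/pinch.png',cv2.resize(np.hstack([A,B]),None,fx=3,fy=3,interpolation=cv2.INTER_CUBIC))
E
```

```text
-0.096 0.07589823266799195Traceback (most recent call last):
  File "<stdin>", line 3, in <module>
NameError: name '_t' is not defined
```

```bash
cat > pinch.py <<'E'
from h import *
import h
x,z=g0();dx,dz=np.cos(h._t),np.sin(h._t)
P,O=pp(x-.09*dx,z+.09*dz)
r.reach(P+[0,0,.1],O)
r.servo_line(P,speed=.15)
f0=np.array(r.sense()['contact_force'])
P,O=pp(x,z); r.servo_line(P,speed=.1)
st=r.sense();print(st['contact_force'],f0,st['joints'])
r.grab(6)
st=r.sense();print(st['opening'],np.array(st['contact_force'])-f0,st['clock'])
r.servo_line(P+[0,0,.03],speed=.06)
r.grab(40)
st=r.sense();print(st['opening'],st['gripper_force'],np.array(st['contact_force'])-f0,st['clock'])
import pickle
a=snap('side');b=snap('top');pickle.dump((a,b),open('s3.pkl','wb'))
A=a['frame'][180:300,200:330,::-1];B=b['frame'][120:240,250:380,::-1]
cv2.imwrite('pics/pinch.png',cv2.resize(np.hstack([A,B]),None,fx=3,fy=3,interpolation=cv2.INTER_CUBIC))
E
python3 pinch.py
```

```text
[0.364 0.241 0.573] [ 0.307 -1.496  0.306] [-31.605  30.907  69.576  43.742 108.479  59.603]
0.035481161216868964 [ 0.579 -8.2   -8.278] 17.9333
0.01573339421108452 39.99936282634735 [-0.891  2.006 -1.886] 18.8
```

View pics/pinch.png

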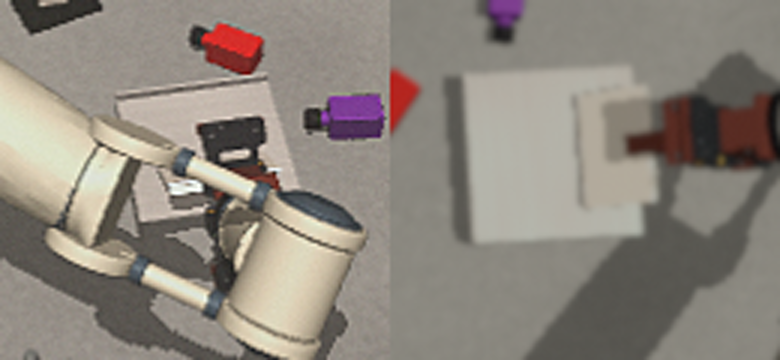

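The plate is firmly pinched (15.7 mm opening, 40 N) and tilted, with the finger in the middle of its long side, around (628,143) in the right half. Now lift, roll 180° and set down.

```bash
cat > flip.py <<'E'
from h import *
P,O=pp(-.096,.23); r.servo_line(P,speed=.15)
j=np.array(r.sense()['joints']);j[5]-=180;r.move_joints(list(j))
st=r.sense();print(st['opening'],st['clock'],j)
P,O=pp(-.090,.23,1)
r.servo_line(P,speed=.1); f0=np.array(r.sense()['contact_force'])
z=.112
while z>.088:
    P,O=pp(-.090,z,1); r.servo_line(P,speed=.15 if z==.112 else .03)
    f=np.array(r.sense()['contact_force'])-f0
    if np.linalg.norm(f)>2.5: break
    z-=.002
print('touch',z,f)
r.let_go()
z=g0(-.090)[1];z=min(z,.073);print(z)
P,O=pp(-.090,z,1); r.servo_line(P,speed=.05)
st=r.sense();print(st['opening'],np.array(st['contact_force'])-f0)
import h
P,O=pp(-.09-.12*np.cos(h._t),z+.12*np.sin(h._t),1); r.servo_line(P,speed=.1)
r.servo_line(P+[0,0,.12],speed=.2)
import pickle
a=snap('side');b=snap('top');pickle.dump((a,b),open('s4.pkl','wb'))
A=a['frame'][180:300,200:330,::-1];B=b['frame'][120:240,250:380,::-1]
cv2.imwrite('pics/flip.png',cv2.resize(np.hstack([A,B]),None,fx=3,fy=3,interpolation=cv2.INTER_CUBIC))
print(r.sense()['clock'])
E
python3 flip.py
```

```text
0.015980038884716972 22.525 [ -31.575   25.344   61.106   48.171  118.386 -109.254]
touch 0.104 [0.913 0.439 3.086]
0.07121051890895164
0.0882259899626262 [-0.722  0.866  1.511]
28.9
```

View pics/flip.png

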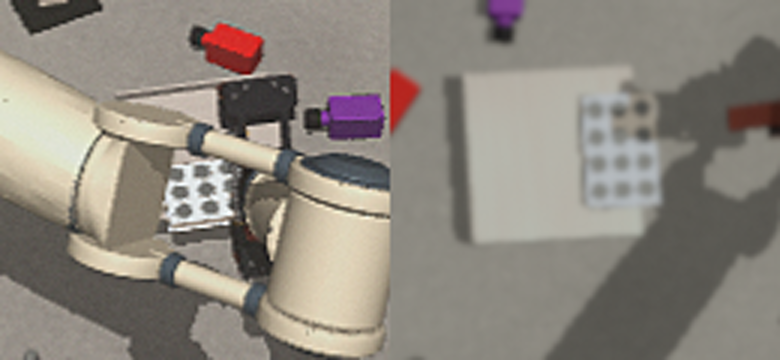

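The plate lies wells-up at (581–660, 94–207) in the right half. Now I push it home with both open fingertips.

```bash
cat > push.py <<'E'
from h import *
import pickle
a,b=pickle.load(open('s4.pkl','rb'))
f=lambda p:((p[0]-390+.5)/3-.5+250,(p[1]+.5)/3-.5+120)
C=np.mean([atz(b,f(p),.066) for p in ((581,94),(652,92),(660,204),(587,208))],0)-RC
cx,cy=C@RX,C@RY;print('plate',cx,cy)
O=rpy(-Z,RY)
def go(x,zt,sp): r.servo_line(rw(x,cy,zt+.182),rotation=O,speed=sp)
r.reach(rw(cx-.0425-.045,cy,.30+.1),O)
go(cx-.0425-.045,.055,.2)
f0=np.array(r.sense()['contact_force'])
go(-.02,.055,.08)
print((np.array(r.sense()['contact_force'])-f0)@RX)
x=-.02
while x<.012:
    x+=.0015; go(x,.055,.02)
    F=(np.array(r.sense()['contact_force'])-f0)@RX
    if F<-7: break
print('stop',x,F,r.sense()['clock'])
go(x-.03,.055,.1); go(x-.03,.25,.2)
q=np.array(r.sense()['joints']);q[0]-=50
g=r.sense()['clock']
r.move_joints([-60 if False else q[0],*q[1:]]) if False else go(x-.17,.3,.2)
a=snap('side');b=snap('top');pickle.dump((a,b),open('s5.pkl','wb'))
A=a['frame'][110:300,180:330,::-1];B=b['frame'][120:310,170:350,::-1]
cv2.imwrite('pics/end.png',cv2.resize(np.hstack([A,B]),None,fx=2.4,fy=2.4,interpolation=cv2.INTER_CUBIC))
print(r.sense()['clock'])
E
python3 push.py
```

```text
plate -0.07348898355918668 0.0010765076084454565Traceback (most recent call last):
  File "push.py", line 9, in <module>
    r.reach(rw(cx-.0425-.045,cy,.30+.1),O)
    ~~~~~~~^^^^^^^^^^^^^^^^^^^^^^^^^^^^^^^
station.IKError: the arm cannot take that pose within its joint ranges
```

```bash
python3 - <<'E'
from h import *
for y in (RY,-RY):
  for z in (.237,.35,.4): print(r.inverse_kinematics(rw(-.16,0,z),rpy(-Z,y)), r.inverse_kinematics(rw(0,0,z),rpy(-Z,y)))
E
```

```text
None None
None None
None None
[-16.774  13.793  78.039  -0.     88.167 -18.874] [-2.531 10.13  82.213 -0.    87.657 -4.631]
[-16.774  11.946  68.655  -0.     99.399 -18.874] [-2.531  8.151 72.885 -0.    98.964 -4.631]
[-16.774  12.237  63.264  -0.    104.499 -18.874] [ -2.531   8.377  67.58   -0.    104.043  -4.631]
```

```bash
sed -i 's/O=rpy(-Z,RY)/O=rpy(-Z,-RY)/; /^q=np/d; /^g=r/d; s/^r.move_joints.* else go/go/' push.py; python3 push.py
```

```text
plate -0.07348898355918668 0.0010765076084454565
0.003087782015613409
stop -0.003500000000000001 -10.175442383284006 35.9083
38.475
```

View pics/end.png

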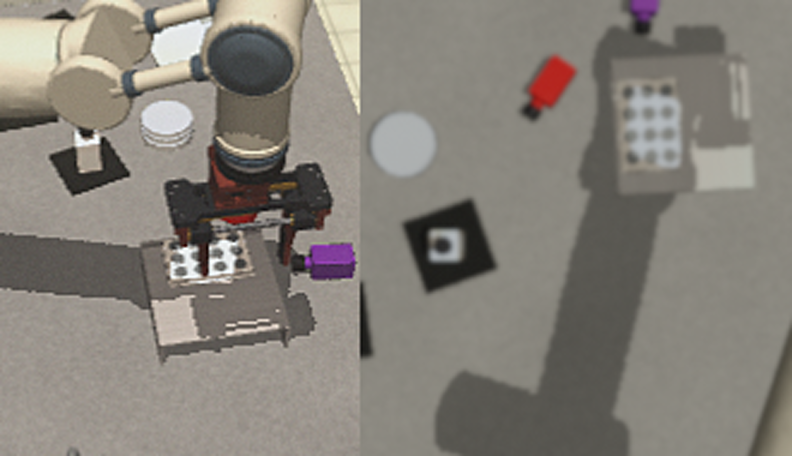

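The plate sits square against the lip at (615–681, 80–170) in the right half, and the contact force stopped the push within 1.5 mm of the expected position. The bottle stands mid-mat at (446,246), and the robot is clear of everything.

```bash
python3 -c "
from h import *
print(r.hand_in())"
```

```text
the job is handed in; nothing more can be done
None
```

I handed the job in at about 38.5 s of the 64 s allowed: the bottle stands cap up mid-mat, and the plate lies wells up, pushed home against the lip. The hand-in returned no verdict, and I didn't check the cup and amber bottle in a picture after the plate work.

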